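Load two sample cassettes into a spring-loaded magazine

TASK

Load the two cassettes flat into the spring-loaded magazine from above, one at a time, first the blue one and then the orange one on top of it, each pushed down until both sprung lips have snapped shut over it, and leave them held there. Push gently, never with more than about 20 N, so that the two cassettes are not crushed together when the magazine bottoms out, and leave the beaker nearby where it stands.

Things in the scene. Friction and masses are not known exactly. Their poses are not given: they have to be found in the camera images.
- magazine: aluminium magazine fixed to the counter; origin under the centre of its 92 (x) x 132 (y) mm foot, z up. On it a column, open at top and, for fingers, over the middle 44 mm of its -x and +x sides. Column stands 0 to 15 mm higher than the heights given here, clamped anew each time, not reported. Well 33 (x) x 67 (y) mm on the origin's axis; flared mouth 10 mm wider, z 81 to 92; lips at z 61 to 70
- follower (a joint): white sprung plate 26 x 48 mm in the well, pushed down by the cassettes, m: 0 empty (its top at z 60 mm), about 0.035 at the end stop. Pushes up with 3 N, growing to 7 N. The magazine holds just two cassettes: with the second, a stiff rubber end stop (7 N/mm) comes only 2 mm below the depth where the lips snap shut. Let go, the stack rises until it bears on the lips from below
- cassette_blue: flat plastic sample cassette, blue, with a white-framed dark window and four grey ribs on top; 30 (x) x 64 (y) x 16 (z) mm, about 60 g, plain flat sides; origin at the centre of its underside, z up. Starts lying flat and loose on the counter. Either way round fits the magazine
- cassette_orange: flat plastic sample cassette, orange, with a white-framed dark window and four grey ribs on top; 30 (x) x 64 (y) x 16 (z) mm, about 60 g, plain flat sides; origin at the centre of its underside, z up. Starts lying flat and loose on the counter. Either way round fits the magazine
- lip_left (a joint): outward slide of the sprung steel lip in the +y end wall, m: 0 shut, about 0.003 held apart by a cassette, at most 0.006. Shut, it reaches in to 29 mm from the axis. Flat underside at z 61 mm, 2 mm nose, then a slope up to the wall at 70 mm. Only downward pushing on a cassette spreads it
- lip_right (a joint): the same lip at the -y end. A cassette put in the well first sits on both slopes, underside at about z 68 mm; a level push of 8 to 12 N spreads them, more if it is tilted; they snap in over it once its top is below their underside, about 23 mm further down
- beaker: small clear beaker, 56 mm across, 70 mm high, loose, to the right of the work; origin at the centre of its underside; leave it alone

How it is judged:
By the outcome, as a careful person would: the job done as asked, in the order asked, and still so for the second after the job is handed in, with the robot touching nothing.
It also fails if it takes over 72 s, if anything falls off the work surface, if the arm or the gripper's body presses on something with over 40 N, if the wrist force passes 120 N, or if a joint passes its speed limit or range.

ROBOT

A 6-joint arm with a two-finger parallel gripper is mounted at the origin on a cart in front of the work surface, level with it; the furniture and walls round the work are solid. World frame = base frame: x ahead of the robot, y to its left, z up, the work surface at z = 0. Lengths are in mm, angles in degrees, forces in N, time in s.
With the tool pointing down it reaches from about 350 to 850 mm from the base axis. Payload 8.1 kg.
Tool frame: the origin (TCP) lies between the finger pads; the fingertips stand 17 mm ahead of it and the grasp point (between the pads) lies 2 mm behind it; z points along the fingers, y is the line along which they close (so a half turn about z gives the same grasp; the last joint's range is limited). The gripper opens to 85 mm and grips with 20 to 120 N. Pads are 22 mm wide; open, the fingers measure 114 mm over their backs; the gripper's body (76 mm by 85 mm) begins 54 mm behind the grasp point. The pads swing forward as they close: fully open they stand 13 mm farther back than shut.
Start: joints at [-82.013, 7.471, 85.268, -0, 87.261, -4.893], TCP at [133.767, -584.903, 248.292] pointing down, gripper open.
Joint ranges: [-169.43, 169.43], [-51.17, 129.36], [1.28, 143.12], [-76.62, 256.62], [0, 156.53], [-152.29, 152.29]. Speed limits (degrees/s): [136.94, 136.94, 159.86, 180, 180, 180].

INTERFACE

Orientations are given as [roll, pitch, yaw] about the fixed x, y, z axes, in that order (R = Rz(yaw) Ry(pitch) Rx(roll)).
In Python, from bench import sense, snapshot, hand_in, trace, place_of gives the robot as it stands.
- The arm moves only by the shell command python3 -m handwheel 'ROWS' [FORCE]. ROWS is JSON, a list of rows, each a list of 7 numbers: the opening, from -1 (shut) to 1 (fully open), then the shift along the tool's x, y, z in cm, then the turn, a rotation vector about the tool's x, y, z in rad. A call has 1 to 12 rows; each row shifts and turns the commanded pose from where the row before left it, along the tool's axes as they then stand; what a row does not reach is not made up. A row lasts 1/12 s, in which the tool goes at most 41.7 mm and 7.16 degrees, less where a joint would pass 70% of its speed; a pose out of reach is approached as far as the arm can. A call with a gripper value outside its range is refused whole. The fingers move at their own pace and stop on an object; FORCE is the grip in N (left out, the last holds). Time passes only in rows, so rows that do not move let the fingers close. It gives the time, the measured TCP pose, the force, the opening and the grip force at its end, in the units of the state.
- sense(): the state, without advancing time (a new reading comes with each control period).
- snapshot(name): name is "scene" or "top" or "wrist"; returns a dict with "image" (420x560x3 uint8, red, green, blue), "intrinsics" (3x3 intrinsics, pixels), "k1" (the pictures are not rectified: a ray, as slopes to the right and down, at radius r is drawn at 1 + k1 r^2 times it, then the intrinsics apply), "R" (3x3) and "t" (3): a world point X has camera coordinates R X + t. Camera axes: x right, y down, z forward; pixel columns grow to the right and rows downward; lengths in mm; the calibration is good to about 2 mm. A picture is of the moment at which its call begins. There is no depth.
- hand_in(): hands the job in; it is judged then, once.
Trained networks look in a picture, given as the dict that the camera call returned (one of the last four; its "shot" number tells which), for a name from the list of things; names that differ only in an ending like _2 or _b are one class to them, and where a whole thing is asked for, a point or a joint stands for the part that bears it (a point fixed in the world has none). Each returns a list of dicts, best first, with "conf" (0 to 1); they miss things now and then, are a little off and sometimes report something else, mostly with a low value. They report only what shows in the picture. A call takes as long as a camera call.
- trace(picture, query): "pixels" (420x560 bool, what is visible of it).
- place_of(picture, query): "location" ([x, y, z] in mm, in world coordinates, good to about 4 mm: a listed point, or the origin of a listed thing).
The state is a dict: "time": time; "joint_pos": joint angles; "qd": joint speeds; "joint_efforts": joint torques, N m; "tool_pos": TCP position; "tcp_rot": TCP orientation; "ft_force": force on the tool from outside, world axes, zero at the start; "wrist_torque": the same for the moment, N m; "finger_gap": finger opening in mm; "grip_force": force on a finger pad.
Only numpy, scipy, OpenCV 4.12 (cv2) and the standard library are available. Lean on these libraries where they do the work, as an engineer would, in place of code of your own. Each camera call takes 0.05 s, during which the arm holds its last target. There are 200 camera calls.

## Working session

There is one attempt and no reset: what is moved stays moved. The work goes in short steps, Python scripts to look and compute and a shell command to move; the robot and the scene stay as the last step left them, time stands still between calls to the robot, and variables do not carry over. Pictures are saved under pics/ and viewed, at most 10 in all, crops included, and the job is handed in when it is done.

```bash
mkdir -p pics; ls
cat > h.py <<'E'
import numpy as np, cv2
from bench import sense, snapshot, hand_in, trace, place_of
def save(s,n): cv2.imwrite('pics/'+n+'.png', s['image'][:,:,::-1])
def ray(s,uv):
    K=np.array(s['intrinsics']);d=(np.array([uv[0],uv[1],1.])@np.linalg.inv(K).T)[:2]
    x=d.copy()
    for _ in range(20): x=d/(1+s['k1']*(x@x))
    R=np.array(s['R']);t=np.array(s['t'])
    return -R.T@t, R.T@np.array([x[0],x[1],1.])
def onz(s,uv,z):
    o,d=ray(s,uv); return o+d*(z-o[2])/d[2]
def rect(s,q,z,i=0):
    """centre, size, angle of minimum rectangle of mask projected on plane z"""
    r=trace(s,q)
    if not r: return None
    m=r[i]['pixels'].astype(np.uint8)
    c=max(cv2.findContours(m,cv2.RETR_EXTERNAL,cv2.CHAIN_APPROX_NONE)[0],key=cv2.contourArea)[:,0]
    P=np.array([onz(s,p,z)[:2] for p in c],np.float32)
    return r[i]['conf'],cv2.minAreaRect(P),P.min(0),P.max(0),c.mean(0)
E
python3 - <<'E'
from h import *
s0=snapshot('scene');s=snapshot('top')
save(s0,'scene');save(s,'top')
print(s['t'],s['R'],-np.array(s['R']).T@s['t'], -np.array(s0['R']).T@s0['t'])
for p,n in((s,'top'),(s0,'scene')):
  for q in('magazine','cassette_blue','cassette_orange','beaker','follower'):
    print(n,q,[(np.round(a['location']),round(a['conf'],2)) for a in place_of(p,q)[:2]])
for q in('cassette_blue','cassette_orange'): print(rect(s,q,16))
print(rect(s,'magazine',92))
print(sense())
E
```

```text
pics
[-58.7112905  566.08287241 891.91200309] [[ 0.0083553  -0.99981888 -0.01709955]
 [-0.99330134 -0.00632754 -0.11537945]
 [ 0.11525035  0.01794904 -0.9931743 ]] [459.98825289 -71.12770766 950.13447034] [-145.76135813 -521.40786758  444.05387457]
top magazine [(array([550.,  60.,   4.]), 0.61), (array([ 559., -159.,   -0.]), 0.58)]
top cassette_blue []
top cassette_orange [(array([ 459., -197.,    4.]), 0.76), (array([550.,  63.,   2.]), 0.47)]
top beaker [(array([ 731., -229.,    0.]), 0.6)]Traceback (most recent call last):
  File "<stdin>", line 7, in <module>
ValueError: it knows: beaker, cassette_blue, cassette_orange, magazine
```

View pics/top.png

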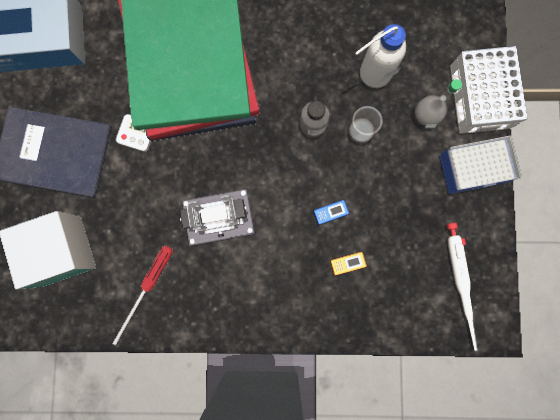

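View pics/scene.png

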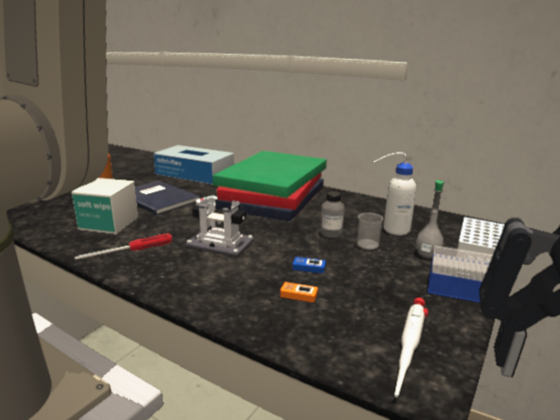

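Run:
```python
from h import *
s0=snapshot('scene');s=snapshot('top')
for p,n in((s,'top'),(s0,'scene')):
  for q in('magazine','cassette_blue','cassette_orange','beaker'):
    print(n,q,[(np.round(a['location']),round(a['conf'],2)) for a in place_of(p,q)[:2]])
for q in('cassette_blue','cassette_orange'): print(q,rect(s,q,16))
print(rect(s,'magazine',92))
print(sense())
```

```text
top magazine [(array([550.,  60.,   5.]), 0.83)]
top cassette_blue [(array([ 558., -160.,   -1.]), 0.63)]
top cassette_orange [(array([ 459., -198.,    3.]), 0.75)]
top beaker [(array([ 730., -226.,   -3.]), 0.86)]
scene magazine [(array([548.,  61.,  -4.]), 0.62)]
scene cassette_blue [(array([ 555., -164.,   -2.]), 0.83)]
scene cassette_orange [(array([ 459., -197.,    3.]), 0.73)]
scene beaker [(array([ 726., -227.,    2.]), 0.84)]
cassette_blue (0.91, ((559.2072143554688, -163.69166564941406), (31.788787841796875, 65.3166732788086), 18.863691329956055), array([ 537.4834, -196.7169], dtype=float32), array([ 579.38947, -129.87363], dtype=float32), array([330.26506024, 212.34939759]))
cassette_orange (0.71, ((459.9371032714844, -197.82464599609375), (31.154251098632812, 66.04485321044922), 15.634864807128906), array([ 438.54535, -230.61711], dtype=float32), array([ 481.44626, -164.69365], dtype=float32), array([348.1954023 , 263.17241379]))
(0.61, ((540.3414306640625, 51.55951690673828), (84.66947937011719, 128.269287109375), 10.194352149963379), array([491.60858 , -16.870003], dtype=float32), array([590.65173 , 116.535385], dtype=float32), array([217.26886792, 217.31132075]))
{'time': 0.95, 'joint_pos': array([-8.20117686e+01,  7.46911534e+00,  8.52664143e+01, -1.01831759e-03,
        8.72601785e+01, -4.89571540e+00]), 'qd': array([ 0.05986152, -0.05814129, -0.08719663,  0.03645251,  0.02258255,
        0.00279009]), 'joint_efforts': array([-1.52294422e-03, -5.69328189e+01, -5.00871420e+01, -1.23328000e-04,
        1.35380080e-03, -6.26863510e-06]), 'tool_pos': array([ 133.77808823, -584.92007177,  248.32691863]), 'tcp_rot': array([1.79995811e+02, 1.37973096e-03, 1.28839954e+01]), 'ft_force': array([ 0.47546974,  0.36834276, -0.00192827]), 'wrist_torque': array([-0.02426287,  0.02409972, -0.06295332]), 'grip_force': 0.0, 'finger_gap': 85.45502387124125}
```

The top picture shows the magazine at about (217,217), blue at (331,212), orange at (349,263) and the beaker at (365,125). This agrees with the networks.

```bash
python3 -m handwheel '[[1,3.2,-1.98,0,0,0,0],[1,3.2,-1.98,0,0,0,0],[1,3.2,-1.98,0,0,0,0],[1,3.2,-1.98,0,0,0,0],[1,3.2,-1.98,0,0,0,0],[1,3.2,-1.98,0,0,0,0],[1,3.2,-1.98,0,0,0,0],[1,3.2,-1.98,0,0,0,0],[1,3.2,-1.98,0,0,0,0],[1,3.2,-1.98,0,0,0,0],[1,3.2,-1.98,0,0,0,0],[1,3.2,-1.98,0,0,0,0]]'
python3 -m handwheel '[[1,3.08,-1.96,0,0,0,0],[1,3.08,-1.96,0,0,0,0],[1,3.08,-1.96,0,0,0,0],[1,3.08,-1.96,0,0,0,0],[1,0,0,0,0,0,-0.12],[1,0,0,0,0,0,-0.12],[1,0,0,0,0,0,-0.12],[1,0,0,0,0,0,-0.12],[1,0,0,0,0,0,-0.12],[1,0,0,0,0,0,-0.12],[1,0,0,0,0,0,-0.12],[1,0,0,0,0,0,-0.12]]'
python3 -m handwheel '[[1,0,0,0,0,0,-0.12],[1,0,0,0,0,0,-0.12],[1,0,0,0,0,0,-0.12],[1,0,0,0,0,0,-0.12],[1,0,0,0,0,0,-0.12],[1,0,0,0,0,0,-0.12],[1,0,0,0,0,0,0],[1,0,0,0,0,0,0]]'
python3 - <<'E'
from h import *
s=snapshot('wrist'); save(s,'w1')
print(-np.array(s['R']).T@s['t'])
print(rect(s,'cassette_blue',16)); print(rect(s,'cassette_orange',16))
print(sense()['tool_pos'],sense()['tcp_rot'])
E
```

```text
time: 1.95
tool_pos: [456.2, -266.2, 248.6]
tcp_rot: [180.0, -0.0, 12.9]
ft_force: [0.8, -0.6, 1.1]
finger_gap: 85.5
grip_force: 0.0
time: 2.95
tool_pos: [557.8, -163.8, 248.3]
tcp_rot: [180.0, -0.0, 68.2]
ft_force: [-0.1, -1.4, 0.4]
finger_gap: 85.3
grip_force: 0.0
time: 3.62
tool_pos: [557.8, -163.8, 248.4]
tcp_rot: [180.0, 0.0, 108.9]
ft_force: [0.7, 0.1, 0.7]
finger_gap: 85.4
grip_force: 0.0
[534.15358728 -91.98437991 373.52183287]
(0.93, ((560.1627197265625, -162.28466796875), (29.38262367248535, 63.86452102661133), 19.67852020263672), array([ 536.6452 , -196.37807], dtype=float32), array([ 584.3136 , -128.39154], dtype=float32), array([282.13194444, 176.5       ]))
(0.67, ((462.0093078613281, -194.50357055664062), (34.8967170715332, 67.34916687011719), 15.611039161682129), array([ 439.1717 , -229.36092], dtype=float32), array([ 485.97574, -158.21191], dtype=float32), array([197.55033557, 174.91275168]))
[ 557.77138729 -163.80977339  248.31094645] [1.79998996e+02 8.72678055e-04 1.08954297e+02]
```

View pics/w1.png

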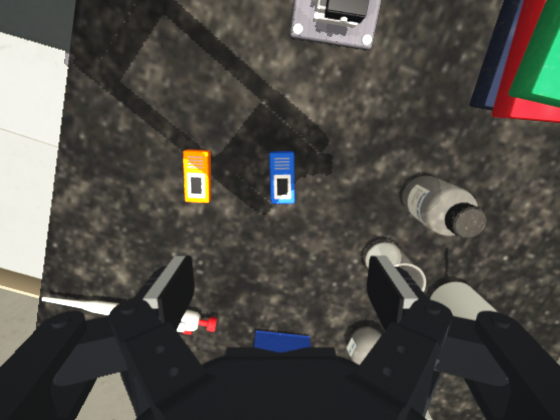

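The wrist picture shows blue at (282,177) square between the fingers. Orange is at (197,175), the magazine foot is at the top, and the beaker is clear of the fingers. Next I descend and grip blue.

```bash
python3 -m handwheel '[[1,0,0.2,3.6,0,0,0],[1,0,0,3.6,0,0,0],[1,0,0,3.6,0,0,0],[1,0,0,3.6,0,0,0],[1,0,0,3.6,0,0,0],[1,0,0,3.0,0,0,0],[1,0,0,1.2,0,0,0],[1,0,0,0.7,0,0,0],[1,0,0,0,0,0,0]]' 60
python3 -m handwheel '[[-1,0,0,0,0,0,0],[-1,0,0,0,0,0,0],[-1,0,0,0,0,0,0],[-1,0,0,0,0,0,0],[-1,0,0,0,0,0,0],[-1,0,0,0,0,0,0],[-1,0,0,0,0,0,0],[-1,0,0,0,0,0,0],[-1,0,0,0,0,0,0],[-1,0,0,0,0,0,0],[-1,0,0,0,0,0,0],[-1,0,0,0,0,0,0]]'
```

```text
time: 4.52
tool_pos: [559.1, -162.9, 18.5]
tcp_rot: [-179.9, -0.1, 109.1]
ft_force: [0.0, -0.0, -0.7]
finger_gap: 85.5
grip_force: 0.0
time: 5.52
tool_pos: [560.9, -163.6, 20.9]
tcp_rot: [179.9, 0.1, 109.1]
ft_force: [0.0, 0.2, 6.9]
finger_gap: 28.2
grip_force: 60.9
```

```bash
python3 -m handwheel '[[-1,0,0,-1,0,0,0],[-1,0,0,-4,0,0,0],[-1,0,0,-4,0,0,0],[-1,0,0,-4,0,0,0],[-1,0,0,-4,0,0,0],[-1,0,0,0,0,0,0.08],[-1,0,0,0,0,0,0.075],[-1,3.5,0.35,0,0,0,0],[-1,3.5,0.35,0,0,0,0],[-1,3.5,0.35,0,0,0,0],[-1,3.3,0.32,0,0,0,0],[-1,0,0,0,0,0,0]]'
python3 - <<'E'
from h import *
s=snapshot('wrist'); save(s,'w2')
st=sense();print(st['tool_pos'],st['tcp_rot'],st['ft_force'],st['finger_gap'])
print([(a['location'],a['conf']) for a in place_of(s,'magazine')])
print(rect(s,'magazine',0));
r=rect(s,'cassette_blue',175);print(r)
E
```

```text
time: 6.52
tool_pos: [547.7, -19.6, 189.9]
tcp_rot: [180.0, -0.1, 100.5]
ft_force: [-0.0, 1.0, -0.8]
finger_gap: 28.3
grip_force: 60.0
[548.14617693 -22.07096748 189.94159323] [ 1.79981932e+02 -3.09021215e-02  1.00487462e+02] [-0.82284144 -1.16949618  0.22596931] 28.5206886683026
[([548.6, 57.6, -1.9], 0.73)]
(0.59, ((549.8070068359375, 62.62564468383789), (93.85585021972656, 160.53802490234375), 10.975578308105469), array([491.99005 , -17.996098], dtype=float32), array([607.391  , 144.72072], dtype=float32), array([297.14919355, 100.90524194]))
(0.56, ((548.9841918945312, -22.11333465576172), (31.557559967041016, 71.09186553955078), 10.47184944152832), array([528.16406, -59.02045], dtype=float32), array([569.929   ,  14.763205], dtype=float32), array([280.33918129, 264.09649123]))
```

View pics/w2.png

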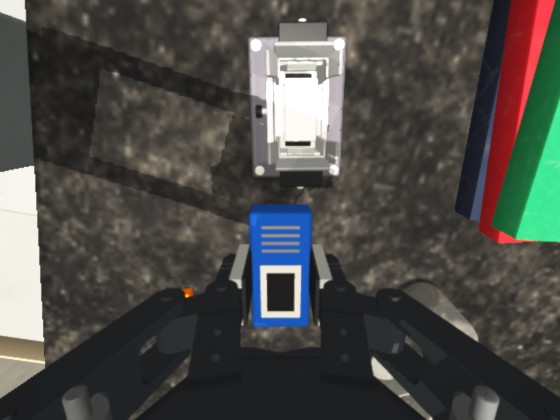

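The cassette is held level and centred at (280,265). The magazine is at (298,107), with foot screws near (256,45), (339,44), (259,170) and (334,170). I'll zoom in on it.

Run:
```python
import cv2
i=cv2.imread('pics/w2.png')[10:200,225:370]
cv2.imwrite('pics/w2c.png',cv2.resize(i,None,fx=3.1,fy=3.1,interpolation=cv2.INTER_CUBIC))
```

```text
(no output)
```

View pics/w2c.png

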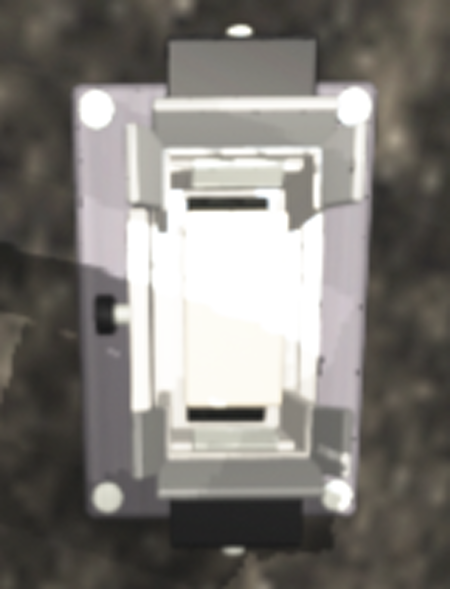

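```bash
cat > fit.py <<'E'
from h import *
s=snapshot('wrist')
def P(pts,z): return np.array([onz(s,(225+(a+.5)/3.1-.5,10+(b+.5)/3.1-.5),z)[:2] for a,b in pts])
def rep(n,pts,z):
    Q=P(pts,z); TL,TR,BR,BL=Q
    c=Q.mean(0); dx=((TR-TL)+(BR-BL))/2; dy=((TL-BL)+(TR-BR))/2
    print(n,z,c.round(1),'w',np.linalg.norm(dx).round(1),'l',np.linalg.norm(dy).round(1),'yaw',np.degrees(np.arctan2(dx[1],dx[0])).round(1),(np.degrees(np.arctan2(dy[1],dy[0]))-90).round(1))
for z in(0,6,12): rep('foot',[(72,84),(375,84),(356,517),(86,517)],z)
for z in(6,12): rep('screws',[(96,108),(354,105),(338,494),(107,497)],z)
for z in(81,85,88,92,96): rep('flare',[(166,150),(321,150),(309,456),(166,456)],z)
for z in(92,99,107): rep('rim',[(155,100),(365,100),(353,495),(160,495)],z)
E
python3 fit.py
```

```text
foot 0 [551.3  53.7] w 93.1 l 134.2 yaw 10.2 10.8
foot 6 [551.   53.6] w 91.3 l 131.6 yaw 10.2 10.8
foot 12 [550.7  53.5] w 89.6 l 129.1 yaw 10.2 10.8
screws 6 [551.4  54.3] w 77.9 l 118.2 yaw 10.9 10.8
screws 12 [551.1  54.2] w 76.4 l 115.9 yaw 10.9 10.8
flare 81 [551.5  54.4] w 36.0 l 70.4 yaw 10.2 10.3
flare 85 [551.2  54.3] w 35.4 l 69.2 yaw 10.2 10.3
flare 88 [551.   54.2] w 34.9 l 68.3 yaw 10.2 10.3
flare 92 [550.7  54.1] w 34.3 l 67.1 yaw 10.2 10.3
flare 96 [550.5  54. ] w 33.7 l 65.9 yaw 10.2 10.3
rim 92 [554.7  55. ] w 46.3 l 86.4 yaw 10.2 11.3
rim 99 [554.1  54.8] w 44.9 l 83.7 yaw 10.2 11.3
rim 107 [553.5  54.6] w 43.2 l 80.6 yaw 10.2 11.3
```

Run:
```python
from h import *
s=snapshot('wrist');st=sense();print(st['tool_pos'],st['tcp_rot'])
i=s['image'].astype(int);m=((i[:,:,2]>120)&(i[:,:,0]<70)&(i[:,:,1]>60)).astype(np.uint8); m[:195]=0;m[335:]=0;m[:,:240]=0;m[:,322:]=0
c=max(cv2.findContours(m,0,2)[0],key=cv2.contourArea)[:,0]
print(c.min(0),c.max(0))
for z in (185,):
  Q=np.array([onz(s,p,z)[:2] for p in c],np.float32);print(cv2.minAreaRect(Q))
```

```text
[548.62970889 -26.04286751 189.45355601] [-1.79999890e+02  1.81078258e-02  1.00179744e+02]
[249 211] [311 326]
((549.0384521484375, -24.789196014404297), (29.178314208984375, 63.26197052001953), 10.185702323913574)
```

```bash
python3 -m handwheel '[[-1,2.0,0.4,0,0,0,-0.007],[-1,2.0,0.4,0,0,0,0],[-1,2.0,0.4,0,0,0,0],[-1,1.73,0.4,0,0,0,0],[-1,0,0,0,0,0,0],[-1,0,0,0,0,0,0],[-1,0,0,0,0,0,0],[-1,0,0,0,0,0,0]]'
python3 - <<'E'
from h import *
s=snapshot('wrist');st=sense();print(st['tool_pos'],st['tcp_rot'],st['ft_force'])
E
```

```text
time: 7.48
tool_pos: [550.2, 52.8, 189.2]
tcp_rot: [-180.0, 0.0, 100.6]
ft_force: [0.6, 0.2, -1.2]
finger_gap: 28.2
grip_force: 60.0
[550.20700408  52.85491876 189.24640873] [-1.79989770e+02  1.19187532e-02  1.00574526e+02] [-0.32706181 -0.83268131 -0.04174444]
```

```bash
python3 -m handwheel '[[-1,0,0.03,2,0,0,0],[-1,0,0,2,0,0,0],[-1,0,0,1.5,0,0,0],[-1,0,0,0.5,0,0,0],[-1,0,0,0.4,0,0,0],[-1,0,0,0.3,0,0,0],[-1,0,0,0,0,0,0],[-1,0,0,0,0,0,0]]'
python3 -m handwheel '[[-1,0,0,0.3,0,0,0],[-1,0,0,0.2,0,0,0],[-1,0,0,0.2,0,0,0],[-1,0,0,0,0,0,0],[-1,0,0,0,0,0,0]]'
```

```text
time: 8.2
tool_pos: [551.1, 54.0, 123.3]
tcp_rot: [179.9, 0.0, 100.6]
ft_force: [-0.2, -0.1, -0.7]
finger_gap: 28.4
grip_force: 60.0
time: 8.62
tool_pos: [551.1, 55.3, 116.4]
tcp_rot: [179.9, -0.1, 100.7]
ft_force: [-0.3, 4.7, 4.3]
finger_gap: 28.0
grip_force: 60.7
```

```bash
python3 -m handwheel '[[-1,0.15,0,0,0,0,0],[-1,0,0,0,0,0,0],[-1,0,0,0,0,0,0]]'
python3 -m handwheel '[[-1,0,0,0.2,0,0,0],[-1,0,0,0.2,0,0,0],[-1,0,0,0,0,0,0],[-1,0,0,0,0,0,0]]'
```

```text
time: 8.87
tool_pos: [550.4, 55.9, 115.5]
tcp_rot: [180.0, -0.0, 100.7]
ft_force: [0.3, 3.7, 2.1]
finger_gap: 28.5
grip_force: 60.3
time: 9.2
tool_pos: [551.0, 57.2, 112.8]
tcp_rot: [179.9, -0.1, 100.7]
ft_force: [-2.0, 10.2, 10.2]
finger_gap: 28.5
grip_force: 61.3
```

```bash
python3 -m handwheel '[[-1,0.15,0,0,0,0,0],[-1,0.15,0,0,0,0,0],[-1,0,0,0,0,0,0],[-1,0,0,0,0,0,0]]'
python3 - <<'E'
from h import *
s=snapshot('wrist');save(s,'w3');st=sense();print(st['tool_pos'],st['tcp_rot'],st['ft_force'],st['wrist_torque'])
E
```

```text
time: 9.53
tool_pos: [549.4, 58.5, 111.0]
tcp_rot: [-180.0, -0.0, 100.7]
ft_force: [-0.1, 2.4, 2.0]
finger_gap: 27.9
grip_force: 60.2
[549.41258143  58.51562438 111.02164242] [-1.79974897e+02 -1.56909166e-02  1.00653083e+02] [0.40434379 2.40526166 0.71746502] [ 0.4886252  -0.00427961  0.0416286 ]
```

View pics/w3.png

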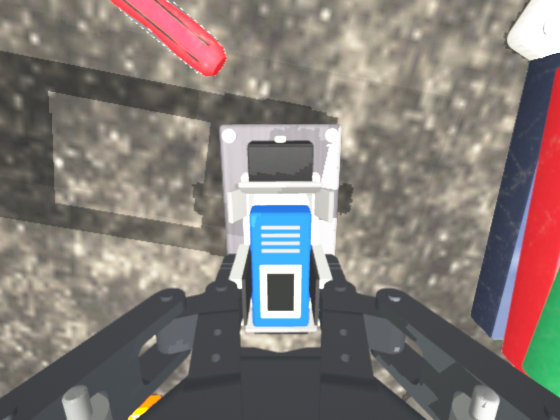

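The cassette sits in the mouth. The far rim, at row ~185, shows a wider gap than the near rim, at row ~329. So more +y shift is needed.

Run:
```python
from h import *
s=snapshot('wrist')
i=s['image']
print([(r,i[r,262:300:12].tolist()) for r in list(range(176,212,3))+list(range(318,340,2))])
for z in (96,101,107):
  a,b=onz(s,(280,186),z),onz(s,(280,330),z); print(z,a,b,(a+b)/2,np.linalg.norm(a-b))
a,b=onz(s,(280,206),106),onz(s,(280,326),106); print(a,b,(a+b)/2,np.linalg.norm(a-b))
print([onz(s,p,102).round(1) for p in((243,186),(319,186))])
```

```text
[(176, [[77, 75, 76], [76, 75, 76], [75, 77, 75], [76, 77, 78]]), (179, [[73, 74, 75], [76, 75, 75], [76, 75, 76], [76, 76, 75]]), (182, [[237, 236, 233], [241, 240, 237], [243, 242, 238], [234, 233, 229]]), (185, [[254, 254, 253], [254, 254, 253], [250, 250, 248], [250, 249, 247]]), (188, [[206, 204, 200], [206, 204, 199], [184, 183, 177], [182, 182, 177]]), (191, [[199, 199, 192], [199, 199, 192], [179, 178, 172], [179, 178, 173]]), (194, [[254, 254, 253], [254, 254, 253], [255, 254, 254], [255, 255, 254]]), (197, [[255, 255, 255], [255, 255, 255], [255, 255, 255], [255, 255, 255]]), (200, [[255, 254, 251], [254, 254, 251], [255, 254, 251], [255, 254, 252]]), (203, [[255, 255, 255], [255, 255, 255], [255, 255, 255], [255, 255, 255]]), (206, [[51, 123, 228], [44, 119, 227], [43, 119, 227], [44, 119, 227]]), (209, [[44, 123, 230], [43, 122, 229], [45, 123, 230], [46, 123, 230]]), (318, [[141, 214, 255], [145, 215, 255], [145, 216, 255], [143, 215, 254]]), (320, [[58, 176, 254], [58, 176, 254], [58, 176, 254], [59, 176, 254]]), (322, [[58, 176, 254], [58, 176, 254], [59, 177, 254], [5
[... 563 characters left out ...]
 225, 205], [207, 194, 177], [220, 206, 185], [189, 176, 158]])]
96 [542.17205317  99.81073601  96.        ] [557.62026224  17.46729132  96.        ] [549.8961577   58.63901366  96.        ] 83.78000983261362
101 [541.96066413 100.99515043 101.        ] [556.85824144  21.58673308 101.        ] [549.40945279  61.29094175 101.        ] 80.79377795370749
107 [541.70699728 102.41644773 107.        ] [555.94381649  26.53006319 107.        ] [548.82540689  64.47325546 107.        ] 77.21029969902017
[543.48893938  92.9066055  106.        ] [555.63288389  28.1758834  106.        ] [549.56091163  60.54124445 106.        ] 65.86001648861503
[array([525. ,  98.1, 102. ]), array([559.7, 104.6, 102. ])]
```

```bash
python3 -m handwheel '[[-1,0.12,0,0,0,0,0],[-1,0,0,0.1,0,0,0],[-1,0,0,0.1,0,0,0],[-1,0,0,0,0,0,0],[-1,0,0,0,0,0,0]]'
python3 -m handwheel '[[-1,0,0,0.1,0,0,0],[-1,0,0,0.1,0,0,0],[-1,0,0,0,0,0,0],[-1,0,0,0,0,0,0]]'
```

```text
time: 10.05
tool_pos: [549.0, 59.5, 108.8]
tcp_rot: [-179.9, 0.0, 100.7]
ft_force: [0.3, 0.4, -0.5]
finger_gap: 28.1
grip_force: 60.0
time: 10.38
tool_pos: [549.3, 59.6, 107.2]
tcp_rot: [-180.0, 0.0, 100.7]
ft_force: [-0.2, -0.2, -1.7]
finger_gap: 28.4
grip_force: 60.0
```

```bash
python3 -m handwheel '[[-1,0,0,0.15,0,0,0],[-1,0,0,0.15,0,0,0],[-1,0,0,0,0,0,0],[-1,0,0,0,0,0,0]]'
python3 -m handwheel '[[-1,0,0,0.15,0,0,0],[-1,0,0,0.15,0,0,0],[-1,0,0,0,0,0,0],[-1,0,0,0,0,0,0]]'
```

```text
time: 10.72
tool_pos: [549.2, 59.6, 104.1]
tcp_rot: [-180.0, -0.0, 100.7]
ft_force: [-0.1, 0.2, -1.2]
finger_gap: 28.2
grip_force: 60.0
time: 11.05
tool_pos: [549.2, 59.7, 101.1]
tcp_rot: [-180.0, -0.0, 100.7]
ft_force: [-1.1, -0.7, 0.1]
finger_gap: 28.2
grip_force: 60.0
```

```bash
python3 -m handwheel '[[-1,0,0,0.1,0,0,0],[-1,0,0,0.1,0,0,0],[-1,0,0,0,0,0,0],[-1,0,0,0,0,0,0]]'
python3 -m handwheel '[[-1,0,0,0.1,0,0,0],[-1,0,0,0.1,0,0,0],[-1,0,0,0,0,0,0],[-1,0,0,0,0,0,0]]'
python3 -m handwheel '[[-1,0,0,0.1,0,0,0],[-1,0,0,0.1,0,0,0],[-1,0,0,0,0,0,0],[-1,0,0,0,0,0,0]]'
```

```text
time: 11.38
tool_pos: [549.3, 59.7, 99.2]
tcp_rot: [-180.0, -0.0, 100.7]
ft_force: [0.5, 0.1, -0.5]
finger_gap: 28.3
grip_force: 60.0
time: 11.72
tool_pos: [549.7, 59.8, 98.1]
tcp_rot: [180.0, 0.0, 100.7]
ft_force: [-2.5, 0.2, 5.9]
finger_gap: 28.2
grip_force: 60.8
time: 12.05
tool_pos: [550.1, 59.8, 97.2]
tcp_rot: [179.9, 0.0, 100.7]
ft_force: [-5.6, 1.3, 11.9]
finger_gap: 28.5
grip_force: 61.6
```

```bash
python3 -m handwheel '[[-1,0,-0.1,0,0,0,0],[-1,0,0,0.1,0,0,0],[-1,0,0,0,0,0,0],[-1,0,0,0,0,0,0]]'
python3 -m handwheel '[[-1,0,0,0.1,0,0,0],[-1,0,0,0.1,0,0,0],[-1,0,0,0,0,0,0],[-1,0,0,0,0,0,0]]'
```

```text
time: 12.38
tool_pos: [549.9, 59.8, 96.9]
tcp_rot: [179.8, 0.0, 100.7]
ft_force: [-4.2, 1.8, 15.2]
finger_gap: 28.5
grip_force: 61.9
time: 12.72
tool_pos: [550.0, 60.3, 95.1]
tcp_rot: [179.8, -0.0, 100.7]
ft_force: [-4.7, 4.3, 16.3]
finger_gap: 28.1
grip_force: 62.7
```

```bash
python3 -m handwheel '[[-1,0.1,-0.1,0,0,0,0],[-1,0,0,0,0,0,0],[-1,0,0,0,0,0,0]]'
python3 -m handwheel '[[-1,0,0,0.1,0,0,0],[-1,0,0,0.1,0,0,0],[-1,0,0,0,0,0,0]]'
```

```text
time: 12.97
tool_pos: [549.7, 60.4, 95.4]
tcp_rot: [179.7, 0.1, 100.7]
ft_force: [-1.5, 1.9, 15.1]
finger_gap: 28.2
grip_force: 62.3
time: 13.22
tool_pos: [549.9, 60.7, 94.1]
tcp_rot: [179.7, 0.0, 100.7]
ft_force: [-4.2, 2.1, 19.7]
finger_gap: 28.6
grip_force: 63.4
```

```bash
python3 -m handwheel '[[-1,0,-0.1,0,0.005,0,0],[-1,0,0,0,0,0,0],[-1,0,0,0,0,0,0]]'
python3 - <<'E'
from h import *
st=sense();print(st['tool_pos'],st['tcp_rot'],st['ft_force'],st['wrist_torque'])
p=np.radians(100.7);T=st['wrist_torque'];print('tool x,y torque',T[0]*np.cos(p)+T[1]*np.sin(p),T[0]*np.sin(p)-T[1]*np.cos(p))
E
```

```text
time: 13.47
tool_pos: [549.6, 60.7, 94.2]
tcp_rot: [179.9, 0.0, 100.7]
ft_force: [-0.1, 2.7, 17.1]
finger_gap: 28.2
grip_force: 63.1
[549.56580823  60.65587018  94.16376602] [1.79853927e+02 4.35739423e-02 1.00678519e+02] [-0.14052293  2.68854913 17.06773959] [ 0.0315729  -0.03243429 -0.01278975]
tool x,y torque -0.03773238556040357 0.025001974123990002
```

```bash
python3 -m handwheel '[[-1,0,0,0.07,0,0,0],[-1,0,0,0,0,0,0],[-1,0,0,0,0,0,0]]'
python3 -m handwheel '[[-1,0,0,0.07,0,0,0],[-1,0,0,0,0,0,0],[-1,0,0,0,0,0,0]]'
```

```text
time: 13.72
tool_pos: [549.7, 60.6, 93.9]
tcp_rot: [179.8, 0.0, 100.7]
ft_force: [-1.9, 3.0, 21.4]
finger_gap: 28.1
grip_force: 63.6
time: 13.97
tool_pos: [549.5, 60.9, 92.8]
tcp_rot: [179.9, 0.0, 100.7]
ft_force: [-0.6, 5.3, 17.8]
finger_gap: 28.4
grip_force: 63.7
```

```bash
python3 -m handwheel '[[-1,0.15,0,0,0,0,0],[-1,0,0,0,0,0,0],[-1,0,0,0,0,0,0]]'
python3 -m handwheel '[[-1,0,0,0.05,0,0,0],[-1,0,0,0,0,0,0],[-1,0,0,0,0,0,0]]'
python3 -m handwheel '[[-1,0,0,0.05,0,0,0],[-1,0,0,0,0,0,0],[-1,0,0,0,0,0,0]]'
```

```text
time: 14.22
tool_pos: [547.9, 61.7, 90.8]
tcp_rot: [-180.0, 0.0, 100.7]
ft_force: [2.2, 0.8, 5.1]
finger_gap: 28.3
grip_force: 62.0
time: 14.47
tool_pos: [547.6, 61.6, 89.9]
tcp_rot: [-179.9, 0.0, 100.7]
ft_force: [2.5, 0.0, 8.0]
finger_gap: 28.9
grip_force: 62.4
time: 14.72
tool_pos: [547.6, 61.6, 89.5]
tcp_rot: [-179.9, 0.0, 100.7]
ft_force: [2.7, 0.8, 8.3]
finger_gap: 28.3
grip_force: 62.5
```

```bash
python3 -m handwheel '[[-1,0,0.15,0.1,0,0,0],[-1,0,0,0.1,0,0,0],[-1,0,0,0.1,0,0,0],[-1,0,0,0.1,0,0,0],[-1,0,0,0,0,0,0]]'
python3 -m handwheel '[[-1,0,0,0.1,0,0,0],[-1,0,0,0.1,0,0,0],[-1,0,0,0.1,0,0,0],[-1,0,0,0,0,0,0]]'
python3 -m handwheel '[[-1,0,0,0.1,0,0,0],[-1,0,0,0.1,0,0,0],[-1,0,0,0.1,0,0,0],[-1,0,0,0,0,0,0]]'
```

```text
time: 15.13
tool_pos: [548.3, 61.8, 84.5]
tcp_rot: [-179.8, 0.0, 100.7]
ft_force: [1.2, 0.0, 4.5]
finger_gap: 28.2
grip_force: 62.1
time: 15.47
tool_pos: [548.2, 61.8, 81.5]
tcp_rot: [-179.8, 0.0, 100.6]
ft_force: [2.4, -0.1, 4.3]
finger_gap: 28.3
grip_force: 62.1
time: 15.8
tool_pos: [548.2, 61.8, 78.5]
tcp_rot: [-179.8, 0.0, 100.7]
ft_force: [1.9, -0.5, 4.8]
finger_gap: 28.4
grip_force: 62.2
```

```bash
python3 -m handwheel '[[-1,0,0.05,0.1,0,0,0],[-1,0,0,0.1,0,0,0],[-1,0,0,0.1,0,0,0],[-1,0,0,0.1,0,0,0],[-1,0,0,0,0,0,0],[-1,0,0,0,0,0,0]]'
python3 -m handwheel '[[-1,0,0,0.1,0,0,0],[-1,0,0,0,0,0,0],[-1,0,0,0,0,0,0]]'
```

```text
time: 16.3
tool_pos: [548.1, 62.2, 74.0]
tcp_rot: [-179.7, -0.0, 100.7]
ft_force: [1.5, 2.1, 4.2]
finger_gap: 28.3
grip_force: 62.0
time: 16.55
tool_pos: [548.0, 62.2, 73.0]
tcp_rot: [-179.7, -0.0, 100.7]
ft_force: [1.9, 3.9, 3.5]
finger_gap: 28.1
grip_force: 62.0
```

```bash
python3 -m handwheel '[[-1,0,0,-0.15,0,0,0],[-1,0,0,-0.1,0,0,0],[-1,0,0,-0.05,0,0,0],[-1,0,0,0,0,0,0]]'
python3 -m handwheel '[[-1,0,0,-0.1,0,0,0],[-1,0,0,0,0,0,0]]'
```

```text
time: 16.88
tool_pos: [547.6, 62.1, 75.7]
tcp_rot: [-179.7, -0.0, 100.7]
ft_force: [0.9, 5.2, 2.2]
finger_gap: 28.9
grip_force: 61.7
time: 17.05
tool_pos: [547.6, 62.1, 76.2]
tcp_rot: [-179.7, -0.0, 100.7]
ft_force: [3.6, 5.9, -0.9]
finger_gap: 28.3
grip_force: 61.2
```

```bash
python3 -m handwheel '[[0.1,0,0,0,0,0,0],[0.1,0,0,0,0,0,0],[0.1,0,0,0,0,0,0],[0.1,0,0,0,0,0,0],[0.1,0,0,0,0,0,0]]'
python3 -m handwheel '[[0.1,0,0,-0.5,0,0,0],[0.1,0,0,-1,0,0,0],[0.1,0,0,-3,0,0,0],[0.1,0,0,-3,0,0,0],[0.1,0,0,-3.3,0,0,0],[0.1,-4,0,0,0,0,0],[0.1,-4,0,0,0,0,0],[0.1,0,0,0,0,0,0],[0.1,0,0,0,0,0,0],[0.1,0,0,0,0,0,0]]'
python3 - <<'E'
from h import *
s=snapshot('wrist');save(s,'w4');st=sense();print(st['tool_pos'],st['tcp_rot'],st['ft_force'])
np.savez('w4.npz',**{k:s[k] for k in('intrinsics','k1','R','t')})
print(rect(s,'cassette_blue',71))
i=s['image'][60:230,190:370]
cv2.imwrite('pics/w4c.png',cv2.resize(i,None,fx=3.4,fy=3.4,interpolation=2)[:,:,::-1])
E
```

```text
time: 17.47
tool_pos: [547.7, 61.6, 76.8]
tcp_rot: [-179.7, 0.0, 100.6]
ft_force: [1.0, 0.1, -0.1]
finger_gap: 47.0
grip_force: 0.0
time: 18.3
tool_pos: [563.1, -16.6, 185.4]
tcp_rot: [-179.7, -0.0, 100.6]
ft_force: [-0.1, 0.8, 0.5]
finger_gap: 46.8
grip_force: 0.0
[563.0131092  -15.99667929 185.154103  ] [-1.79712472e+02 -2.67941239e-02  1.00652271e+02] [ 0.26889383  0.60374913 -0.64395866]
(0.85, ((548.4608154296875, 61.3966064453125), (30.97414207458496, 62.004295349121094), 10.611881256103516), array([528.31055 ,  28.551378], dtype=float32), array([568.64777 ,  93.600105], dtype=float32), array([279.85892116, 106.18672199]))
```

View pics/w4c.png

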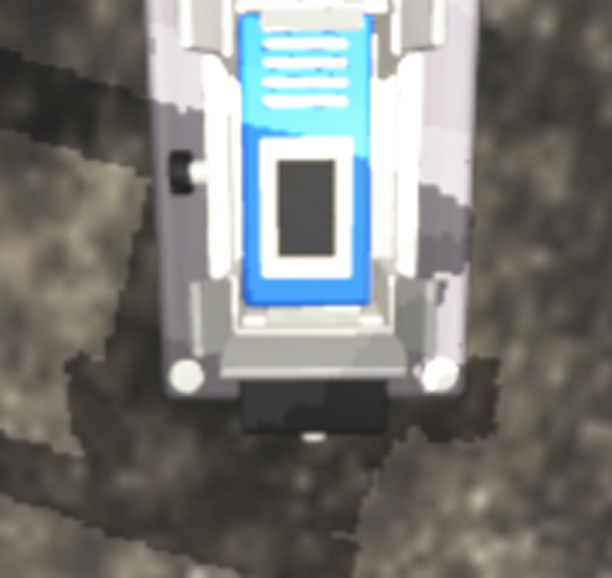

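```bash
python3 - <<'E'
import cv2
i=cv2.imread('pics/w4.png')[20:185,215:345]
cv2.imwrite('pics/w4d.png',cv2.resize(i,None,fx=3.6,fy=3.6,interpolation=2))
E
cat > mm.py <<'E'
# magazine-frame coordinates of w4 pixels at given z
from h import *
s=dict(np.load('w4.npz'));s['k1']=float(s['k1'])
def mf(u,v,z,c=(548.6,61.4),a=10.65):
    p=onz(s,(u,v),z)[:2]-c;a=np.radians(a);return np.array([p[0]*np.cos(a)+p[1]*np.sin(a),-p[0]*np.sin(a)+p[1]*np.cos(a)]).round(1)
E
```

```text
(no output)
```

View pics/w4d.png

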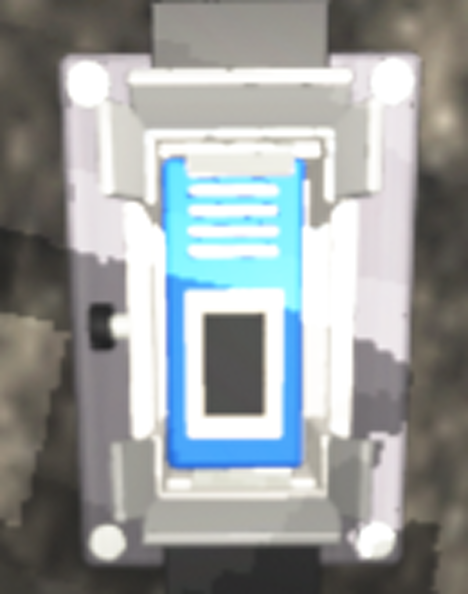

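The blue cassette is seated with the +y lip over its end at (240,165). The −y lip at (240,478) needs a check by numbers.

Run:
```python
from mm import *
f=lambda x,y:(215+(x+.5)/3.6-.5,20+(y+.5)/3.6-.5)
print('cam',-np.array(s['R']).T@s['t'])
for n,x,y,zz in(('blue front corner',175,157,(71,73)),('front lip nose',240,175,(71,73)),('blue rear',235,467,(71,73)),('blue rear corner',172,467,(71,)),('rear lip end',240,488,(80,)),('win front',235,290,(71,)),('win rear',235,438,(71,)),('rib1',235,187,(71,)),('rib4',235,252,(71,)),('flareF',240,132,(91,)),('flareR',240,495,(91,)),('flareL',148,300,(91,)),('screws',92,83,(8,)),('',394,80,(8,)),('',376,540,(8,)),('',108,543,(8,)),('blueL',165,300,(71,)),('blueR',302,300,(71,))):
    print(n,[mf(*f(x,y),z).tolist() for z in zz])
```

```text
cam [550.56908195  58.03535279 310.65499122]
blue front corner [[-12.5, 31.5], [-12.4, 31.2]]
front lip nose [[0.8, 28.1], [0.8, 27.9]]
blue rear [[-0.3, -31.3], [-0.3, -31.0]]
blue rear corner [[-14.3, -31.3]]
rear lip end [[0.8, -34.7]]
win front [[-0.3, 5.8]]
win rear [[-0.3, -24.9]]
rib1 [[-0.2, 25.9]]
rib4 [[-0.3, 13.3]]
flareF [[0.8, 32.8]]
flareR [[0.8, -34.6]]
flareL [[-17.1, 3.2]]
screws [[-36.9, 58.0]]
 [[39.7, 58.4]]
 [[39.5, -59.2]]
 [[-37.2, -60.0]]
blueL [[-15.1, 3.8]]
blueR [[13.9, 3.8]]
```

The +y lip is shut, with its nose at +28.9 from the axis. The −y lip is still held apart (edge at −30.5). I'll press the −y part down gently with closed fingers.

```bash
python3 -m handwheel '[[-1,3,0.05,0,-0.005,0,0],[-1,3,0.05,0,0,0,0],[-1,0.65,0,0,0,0,0],[-1,0,0,0,0,0,0],[-1,0,0,0,0,0,0],[-1,0,0,0,0,0,0],[-1,0,0,0,0,0,0],[-1,0,0,0,0,0,0]]' 20
python3 -m handwheel '[[-1,0,0,3,0,0,0],[-1,0,0,3,0,0,0],[-1,0,0,2,0,0,0],[-1,0,0,0.6,0,0,0],[-1,0,0,0,0,0,0],[-1,0,0,0,0,0,0]]'
python3 -m handwheel '[[-1,0,0,0.2,0,0,0],[-1,0,0,0.2,0,0,0],[-1,0,0,0.1,0,0,0],[-1,0,0,0,0,0,0]]'
```

```text
time: 19.07
tool_pos: [552.0, 48.2, 184.8]
tcp_rot: [-180.0, 0.0, 100.6]
ft_force: [-0.1, 0.8, -0.1]
finger_gap: 0.3
grip_force: 0.0
time: 19.57
tool_pos: [552.3, 48.6, 99.6]
tcp_rot: [180.0, 0.0, 100.6]
ft_force: [0.4, 0.5, 1.6]
finger_gap: 0.0
grip_force: 0.0
time: 19.9
tool_pos: [552.3, 49.0, 94.5]
tcp_rot: [179.9, 0.0, 100.7]
ft_force: [-0.2, 0.7, 0.8]
finger_gap: 0.1
grip_force: 0.0
```

```bash
python3 -m handwheel '[[-1,0,0,0.1,0,0,0],[-1,0,0,0.1,0,0,0],[-1,0,0,0,0,0,0]]'
python3 -m handwheel '[[-1,0,0,0.1,0,0,0],[-1,0,0,0.1,0,0,0],[-1,0,0,0,0,0,0]]'
python3 -m handwheel '[[-1,0,0,0.1,0,0,0],[-1,0,0,0.1,0,0,0],[-1,0,0,0,0,0,0]]'
```

```text
time: 20.15
tool_pos: [551.8, 49.0, 91.7]
tcp_rot: [-180.0, -0.0, 100.7]
ft_force: [-0.4, -0.5, 0.1]
finger_gap: 0.0
grip_force: 0.0
time: 20.4
tool_pos: [552.1, 48.9, 90.0]
tcp_rot: [180.0, 0.0, 100.7]
ft_force: [-0.2, -0.1, 1.6]
finger_gap: -0.0
grip_force: 0.7
time: 20.65
tool_pos: [552.1, 48.9, 87.9]
tcp_rot: [180.0, 0.0, 100.7]
ft_force: [0.6, -0.4, 1.2]
finger_gap: 0.1
grip_force: 0.9
```

```bash
python3 -m handwheel '[[-1,0,0,0.1,0,0,0],[-1,0,0,0.1,0,0,0],[-1,0,0,0,0,0,0]]'
python3 -m handwheel '[[-1,0,0,0.1,0,0,0],[-1,0,0,0.1,0,0,0],[-1,0,0,0,0,0,0]]'
```

```text
time: 20.9
tool_pos: [552.1, 48.8, 85.9]
tcp_rot: [180.0, 0.0, 100.7]
ft_force: [0.8, -1.2, 2.2]
finger_gap: -0.1
grip_force: 1.3
time: 21.15
tool_pos: [552.1, 48.9, 83.9]
tcp_rot: [180.0, 0.0, 100.7]
ft_force: [0.8, -2.5, 4.6]
finger_gap: -0.1
grip_force: 2.0
```

```bash
python3 -m handwheel '[[-1,0,0,0.1,0,0,0],[-1,0,0,0.1,0,0,0],[-1,0,0,0,0,0,0],[-1,0,0,0,0,0,0]]'
python3 -m handwheel '[[-1,0,0,-1.5,0,0,0],[-1,0,0,-3.5,0,0,0],[-1,0,0,-4,0,0,0],[-1,-3.3,0,-1.3,0,0,0],[-1,-3.3,0,0,0,0,0],[-1,0,0,0,0,0,0],[-1,0,0,0,0,0,0],[-1,0,0,0,0,0,0]]'
python3 - <<'E'
from h import *
s=snapshot('wrist');save(s,'w5');st=sense();print(st['tool_pos'],st['tcp_rot'],st['ft_force'])
np.savez('w4.npz',**{k:s[k] for k in('intrinsics','k1','R','t')})
from mm import mf
c=(549.7,60.7)
# profile along the magazine's long axis at z=71: forward projection
K=np.array(s['intrinsics'])
for xx in(0,-9,12):
  out=[]
  for y in np.arange(-36,37,1):
    if -26<y<26: continue
    a=np.radians(10.65);X=np.array([c[0]+xx*np.cos(a)-y*np.sin(a),c[1]+xx*np.sin(a)+y*np.cos(a),71])
    p=np.array(s['R'])@X+s['t'];q=p[:2]/p[2];q=q*(1+s['k1']*(q@q));u,v=(K@[*q,1])[:2]
    r,g,b=s['image'][int(round(v)),int(round(u))].astype(int); out.append((int(y),'B' if b-r>60 else 'w' if r>220 else str(r)))
  print(xx,out)
E
```

```text
time: 21.48
tool_pos: [552.0, 48.9, 81.9]
tcp_rot: [180.0, 0.0, 100.7]
ft_force: [1.5, -2.1, 4.1]
finger_gap: -0.4
grip_force: 2.1
time: 22.15
tool_pos: [563.1, -15.4, 183.6]
tcp_rot: [-179.9, -0.1, 100.6]
ft_force: [-0.2, 0.8, -0.1]
finger_gap: -0.1
grip_force: 0.0
[563.1146691  -14.98726984 183.56552309] [-1.79868293e+02 -8.54144004e-02  1.00669824e+02] [-0.73519724 -0.53443459 -0.13115687]
0 [(-36, 'w'), (-35, '216'), (-34, '220'), (-33, 'w'), (-32, 'w'), (-31, 'w'), (-30, 'w'), (-29, '207'), (-28, 'B'), (-27, 'B'), (-26, 'B'), (26, 'w'), (27, 'w'), (28, 'B'), (29, 'B'), (30, 'w'), (31, 'w'), (32, 'w'), (33, 'w'), (34, 'w'), (35, 'w'), (36, 'w')]
-9 [(-36, '220'), (-35, 'w'), (-34, 'w'), (-33, 'w'), (-32, 'w'), (-31, 'w'), (-30, 'w'), (-29, '201'), (-28, 'B'), (-27, 'B'), (-26, 'B'), (26, 'w'), (27, 'w'), (28, 'B'), (29, 'B'), (30, 'w'), (31, 'w'), (32, 'w'), (33, 'w'), (34, 'w'), (35, 'w'), (36, 'w')]
12 [(-36, 'w'), (-35, 'w'), (-34, 'w'), (-33, 'w'), (-32, '215'), (-31, '208'), (-30, '183'), (-29, 'B'), (-28, 'B'), (-27, 'B'), (-26, 'B'), (26, 'B'), (27, 'B'), (28, 'B'), (29, 'B'), (30, 'B'), (31, 'B'), (32, 'B'), (33, 'w'), (34, 'w'), (35, 'w'), (36, 'w')]
```

Both lips are now shut over blue, with noses at about ±29. Next, orange.

```bash
python3 -m handwheel '[[1,-2.65,-2.23,0,0,0,0],[1,-2.65,-2.23,0,0,0,0],[1,-2.65,-2.23,0,0,0,0],[1,-2.65,-2.23,0,0,0,0],[1,-2.65,-2.23,0,0,0,0],[1,-2.65,-2.23,0,0,0,0],[1,0,0,0,0,0,-0.087],[1,0,0,0,0,0,0],[1,0,0,0,0,0,0],[1,0,0,0,0,0,0]]'
python3 - <<'E'
from h import *
s=snapshot('wrist');st=sense();print(st['tool_pos'],st['tcp_rot'],st['finger_gap'])
i=s['image'].astype(int);m=((i[:,:,0]-i[:,:,2]>90)&(i[:,:,0]>150)&(i[:,:,1]>80)).astype(np.uint8)
m=cv2.morphologyEx(m,cv2.MORPH_CLOSE,np.ones((5,5),np.uint8))
c=max(cv2.findContours(m,0,2)[0],key=cv2.contourArea)[:,0];print(c.min(0),c.max(0))
for z in(16,):
  print(cv2.minAreaRect(np.array([onz(s,p,z)[:2] for p in c],np.float32)))
r=rect(s,'cassette_orange',16);print(r[:2])
E
```

```text
time: 23.03
tool_pos: [462.3, -195.5, 184.4]
tcp_rot: [-180.0, -0.1, 105.6]
ft_force: [-0.2, -0.2, -1.0]
finger_gap: 85.3
grip_force: 0.0
[ 462.4066857  -195.50594107  184.55084661] [-1.79988156e+02 -4.31809726e-02  1.05647287e+02] 85.50296873675882
[263 159] [292 220]
((459.9623107910156, -195.7052001953125), (30.29496955871582, 64.0589828491211), 15.612062454223633)
(0.68, ((459.894775390625, -194.64797973632812), (31.20805549621582, 65.93001556396484), 16.303728103637695))
```

```bash
python3 -m handwheel '[[1,0.08,-0.23,3.5,0,0,0],[1,0,0,3.5,0,0,0],[1,0,0,3.5,0,0,0],[1,0,0,3.2,0,0,0],[1,0,0,1.7,0,0,0],[1,0,0,0.95,0,0,0],[1,0,0,0,0,0,0],[1,0,0,0,0,0,0]]'
python3 -m handwheel '[[-1,0,0,0,0,0,0],[-1,0,0,0,0,0,0],[-1,0,0,0,0,0,0],[-1,0,0,0,0,0,0],[-1,0,0,0,0,0,0],[-1,0,0,0,0,0,0],[-1,0,0,0,0,0,0],[-1,0,0,0,0,0,0],[-1,0,0,0,0,0,0],[-1,0,0,0,0,0,0]]' 80
```

```text
time: 23.8
tool_pos: [460.1, -196.4, 21.8]
tcp_rot: [-180.0, -0.0, 105.7]
ft_force: [0.5, -0.2, 0.5]
finger_gap: 85.7
grip_force: 0.0
time: 24.63
tool_pos: [460.5, -197.3, 22.6]
tcp_rot: [179.9, 0.1, 105.6]
ft_force: [-1.1, 0.8, 7.1]
finger_gap: 27.9
grip_force: 79.8
```

```bash
python3 -m handwheel '[[-1,0,0,-2,0,0,0],[-1,0,0,-4,0,0,0],[-1,0,0,-4,0,0,0],[-1,0,0,-4,0,0,0],[-1,0,0,-3,0,0,0],[-1,0,0,0,0,0,0.087],[-1,2.62,2.0,0,0,0,0],[-1,2.62,2.0,0,0,0,0],[-1,2.62,2.0,0,0,0,0],[-1,2.62,2.0,0,0,0,0],[-1,2.62,2.0,0,0,0,0],[-1,2.62,2.0,0,0,0,0]]'
python3 -m handwheel '[[-1,0,0,0,0,0,0],[-1,0,0,0,0,0,0],[-1,0,0,0,0,0,0],[-1,0,0,0,0,0,0]]'
python3 - <<'E'
from h import *
s=snapshot('wrist');save(s,'w6');st=sense();T=st['tool_pos'];print(T,st['tcp_rot'])
i=s['image'].astype(int);m=((i[:,:,0]-i[:,:,2]>90)&(i[:,:,0]>150)&(i[:,:,1]>80)).astype(np.uint8)
m[:195]=0;m[335:]=0;m[:,:240]=0;m[:,322:]=0
c=max(cv2.findContours(m,0,2)[0],key=cv2.contourArea)[:,0];print(c.min(0),c.max(0))
for d in(-3,-5,-7): print(d,cv2.minAreaRect(np.array([onz(s,p,T[2]+d)[:2] for p in c],np.float32)))
E
```

```text
time: 25.63
tool_pos: [548.7, -18.6, 191.4]
tcp_rot: [-180.0, 0.0, 100.6]
ft_force: [1.0, -0.0, -1.6]
finger_gap: 28.0
grip_force: 79.3
time: 25.97
tool_pos: [548.0, -20.9, 191.2]
tcp_rot: [-180.0, 0.0, 100.6]
ft_force: [0.2, -0.4, -1.6]
finger_gap: 27.4
grip_force: 79.3
[548.01754888 -21.08652341 191.29294705] [-1.79979796e+02  8.63574374e-03  1.00581260e+02]
[249 202] [311 323]
-3 ((547.6192626953125, -15.86636734008789), (28.84295082092285, 64.85199737548828), 10.660133361816406)
-5 ((547.8184204101562, -16.951927185058594), (29.29327392578125, 65.86444091796875), 10.660126686096191)
-7 ((548.017578125, -18.03750228881836), (29.743541717529297, 66.87689208984375), 10.660120010375977)
```

View pics/w6.png

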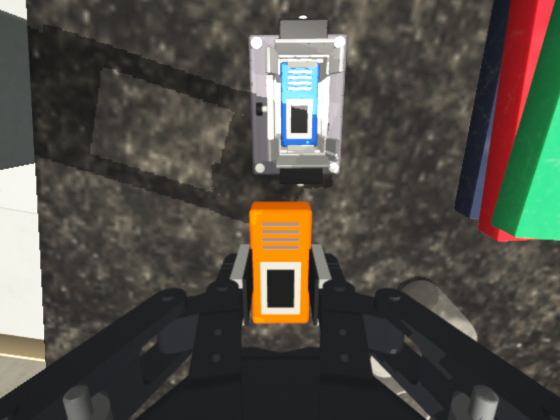

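Orange is held level at (280,262), about 1.8 mm further forward than blue was. Blue is seated at (299,105) under both lips. Moving above the mouth.

```bash
python3 -m handwheel '[[-1,2.0,0.4,0,0,0,0],[-1,2.0,0.4,0,0,0,0],[-1,2.0,0.4,0,0,0,0],[-1,1.73,0.41,0,0,0,0],[-1,0,0,0,0,0,0],[-1,0,0,0,0,0,0],[-1,0,0,0,0,0,0],[-1,0,0,2,0,0,0],[-1,0,0,2,0,0,0],[-1,0,0,1.6,0,0,0],[-1,0,0,0.5,0,0,0],[-1,0,0,0,0,0,0]]'
python3 -m handwheel '[[-1,0,0,0,0,0,0],[-1,0,0,0,0,0,0]]'
```

```text
time: 27.02
tool_pos: [548.6, 57.7, 128.6]
tcp_rot: [-179.8, -0.0, 100.6]
ft_force: [0.4, 0.0, -0.6]
finger_gap: 27.8
grip_force: 79.4
time: 27.18
tool_pos: [550.9, 58.4, 131.9]
tcp_rot: [179.9, 0.0, 100.6]
ft_force: [-0.6, 0.8, -0.3]
finger_gap: 27.5
grip_force: 79.4
```

```bash
python3 -m handwheel '[[-1,0,0,0,0,0,0],[-1,0,0,0,0,0,0],[-1,0,0,0,0,0,0],[-1,0,0,0,0,0,0],[-1,0,0,0,0,0,0]]'
python3 -m handwheel '[[-1,0,0,0.3,0,0,0],[-1,0,0,0.3,0,0,0],[-1,0,0,0.3,0,0,0],[-1,0,0,0.3,0,0,0],[-1,0,0,0.2,0,0,0],[-1,0,0,0,0,0,0],[-1,0,0,0,0,0,0],[-1,0,0,0,0,0,0]]'
```

```text
time: 27.6
tool_pos: [550.1, 58.9, 130.6]
tcp_rot: [180.0, 0.0, 100.7]
ft_force: [-0.0, 0.0, -0.4]
finger_gap: 27.7
grip_force: 79.4
time: 28.27
tool_pos: [550.0, 58.9, 116.5]
tcp_rot: [180.0, 0.0, 100.7]
ft_force: [-0.1, -0.2, -1.0]
finger_gap: 27.5
grip_force: 79.4
```

```bash
python3 -m handwheel '[[-1,-0.08,-0.06,0.2,0,0,0],[-1,0,0,0.3,0,0,0],[-1,0,0,0.3,0,0,0],[-1,0,0,0.2,0,0,0],[-1,0,0,0,0,0,0],[-1,0,0,0,0,0,0]]'
python3 -m handwheel '[[-1,0,0,0.2,0,0,0],[-1,0,0,0.1,0,0,0],[-1,0,0,0.1,0,0,0],[-1,0,0,0,0,0,0],[-1,0,0,0,0,0,0]]'
```

```text
time: 28.77
tool_pos: [550.5, 59.1, 108.7]
tcp_rot: [179.9, -0.1, 100.7]
ft_force: [-6.2, 5.8, 14.9]
finger_gap: 27.6
grip_force: 82.1
time: 29.18
tool_pos: [550.6, 60.1, 105.4]
tcp_rot: [179.8, -0.1, 100.7]
ft_force: [-8.9, 10.7, 21.3]
finger_gap: 27.3
grip_force: 84.4
```

```bash
python3 -m handwheel '[[-1,0,0,-0.3,0,0,0],[-1,0.25,-0.15,0,0,0,0],[-1,0,0,0,0,0,0],[-1,0,0,0,0,0,0],[-1,0,0,0,0,0,0]]'
python3 - <<'E'
from h import *
s=snapshot('wrist');save(s,'w7');st=sense();print(st['tool_pos'],st['tcp_rot'],st['ft_force'],st['wrist_torque'])
i=s['image'].astype(int)
m=((i[:,:,0]-i[:,:,2]>90)&(i[:,:,0]>150)&(i[:,:,1]>80)).astype(np.uint8);m[:190]=0;m[340:]=0;m[:,:240]=0;m[:,322:]=0
c=max(cv2.findContours(m,0,2)[0],key=cv2.contourArea)[:,0];print(c.min(0),c.max(0))
for col in (265,280,295): print(col,[(r,int(i[r,col].sum()//3),int(i[r,col,0]-i[r,col,2])) for r in list(range(172,208,2))+list(range(318,342,2))])
E
```

```text
time: 29.6
tool_pos: [547.9, 60.3, 105.3]
tcp_rot: [180.0, -0.0, 100.7]
ft_force: [2.2, 3.9, 0.5]
finger_gap: 27.1
grip_force: 81.8
[547.88294554  60.3397652  105.33746539] [ 1.79957588e+02 -2.19028563e-02  1.00653793e+02] [2.41000684 3.77885841 0.80284047] [ 0.54472833 -0.56069858  0.12031299]
[250 204] [311 328]
265 [(172, 87, -1), (174, 86, 3), (176, 85, 4), (178, 83, 3), (180, 65, 0), (182, 65, 1), (184, 64, -2), (186, 64, 0), (188, 113, 5), (190, 241, 4), (192, 250, 2), (194, 221, 10), (196, 180, 7), (198, 176, 6), (200, 178, -5), (202, 187, -113), (204, 191, 102), (206, 139, 236), (318, 251, 11), (320, 167, 243), (322, 162, 255), (324, 162, 255), (326, 161, 255), (328, 181, 179), (330, 225, 13), (332, 226, 7), (334, 226, 8), (336, 227, 8), (338, 228, 4), (340, 244, 4)]
280 [(172, 87, 4), (174, 86, 0), (176, 84, 1), (178, 72, 1), (180, 65, 0), (182, 64, 0), (184, 65, 0), (186, 65, -2), (188, 123, 4), (190, 233, 4), (192, 242, 4), (194, 197, 9), (196, 160, 6), (198, 157, 6), (200, 161, -14), (202, 183, -127), (204, 191, 106), (206, 138, 238), (318, 251, 11), (320, 166, 246), (322, 162, 255), (324, 162, 255), (326, 161, 255), (328, 181, 180), (330, 227, 14), (332, 226, 9), (334, 227, 8), (336, 228, 4), (338, 228, 3), (340, 245, 5)]
295 [(172, 85, 2), (174, 70, 1), (176, 69, 0), (178, 68, -2), (180, 66, 1), (182, 65, 0), (184, 65, 1), (186, 65, 0), (188, 123, 5), (190, 232, 6), (192, 241, 3), (194, 191, 7), (196, 159, 5), (198, 156, 6), (200, 157, -10), (202, 171, -127), (204, 193, 84), (206, 139, 235), (318, 251, 11), (320, 166, 246), (322, 162, 255), (324, 162, 255), (326, 161, 255), (328, 179, 185), (330, 216, 20), (332, 226, 7), (334, 228, 4), (336, 228, 3), (338, 230, 5), (340, 245, 4)]
```

```bash
python3 -m handwheel '[[-1,0.12,0.05,0,0,0,0],[-1,0,0,0,0,0,0],[-1,0,0,0,0,0,0]]'
python3 -m handwheel '[[0.1,0,0,0,0,0,0],[0.1,0,0,0,0,0,0],[0.1,0,0,0,0,0,0],[0.1,0,0,0,0,0,0],[0.1,0,0,0,0,0,0],[0.1,0,0,-2,0,0,0],[0.1,0,0,-3,0,0,0],[0.1,0,0,-3,0,0,0],[0.1,-4,0,0,0,0,0],[0.1,-3.8,0,0,0,0,0],[0.1,0,0,0,0,0,0],[0.1,0,0,0,0,0,0]]'
python3 -m handwheel '[[0.1,0,0,0,0,0,0],[0.1,0,0,0,0,0,0]]'
python3 - <<'E'
from h import *
s=snapshot('wrist');save(s,'w7');st=sense();print(st['tool_pos'],st['tcp_rot'])
np.savez('w4.npz',**{k:s[k] for k in('intrinsics','k1','R','t')})
i=s['image'].astype(int)
m=((i[:,:,0]-i[:,:,2]>60)&(i[:,:,0]>130)&(i[:,:,1]>60)).astype(np.uint8)
m=cv2.morphologyEx(m,cv2.MORPH_CLOSE,np.ones((5,5),np.uint8))
c=max(cv2.findContours(m,0,2)[0],key=cv2.contourArea)[:,0];print(c.min(0),c.max(0))
for z in(90,94,98): print(z,cv2.minAreaRect(np.array([onz(s,p,z)[:2] for p in c],np.float32)))
cv2.imwrite('pics/w7c.png',cv2.resize(s['image'][20:185,215:345],None,fx=3.6,fy=3.6,interpolation=2)[:,:,::-1])
E
```

```text
time: 29.9
tool_pos: [547.8, 61.1, 105.1]
tcp_rot: [-180.0, 0.0, 100.6]
ft_force: [1.9, 0.6, -1.0]
finger_gap: 27.8
grip_force: 81.6
time: 30.9
tool_pos: [562.4, -17.0, 185.4]
tcp_rot: [-180.0, 0.0, 100.5]
ft_force: [-0.1, 0.7, -0.5]
finger_gap: 47.0
grip_force: 0.0
time: 31.07
tool_pos: [561.9, -14.4, 184.9]
tcp_rot: [-180.0, -0.0, 100.7]
ft_force: [0.4, 0.2, -1.1]
finger_gap: 46.8
grip_force: 0.0
[561.90629936 -14.21418833 184.99837182] [-1.79960098e+02 -3.16896060e-02  1.00713987e+02]
[258  64] [302 158]
90 ((548.2490844726562, 60.13291549682617), (30.3680362701416, 63.67461013793945), 11.009505271911621)
94 ((548.2572021484375, 60.131797790527344), (29.816421508789062, 62.51797103881836), 11.009475708007812)
98 ((548.2651977539062, 60.13066864013672), (29.264741897583008, 61.36136245727539), 11.009521484375)
```

View pics/w7c.png

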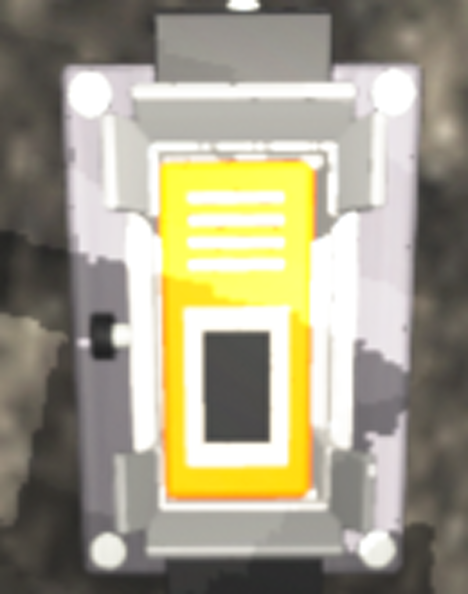

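The orange cassette lies level on the lip slopes, at (240,330) in the crop and square in the well. I'll push down with closed fingers on its centre.

```bash
python3 -m handwheel '[[-1,2.5,0.03,0,0,0,0],[-1,2.5,0.03,0,0,0,0],[-1,2.57,0.04,0,0,0,0],[-1,0,0,0,0,0,0],[-1,0,0,0,0,0,0],[-1,0,0,0,0,0,0],[-1,0,0,2,0,0,0],[-1,0,0,2,0,0,0],[-1,0,0,2,0,0,0],[-1,0,0,0.5,0,0,0],[-1,0,0,0,0,0,0],[-1,0,0,0,0,0,0]]' 20
python3 -m handwheel '[[-1,0,0,0.1,0,0,0],[-1,0,0,0.1,0,0,0],[-1,0,0,0.1,0,0,0],[-1,0,0,0,0,0,0],[-1,0,0,0,0,0,0],[-1,0,0,0,0,0,0]]'
```

```text
time: 32.12
tool_pos: [549.4, 58.9, 120.8]
tcp_rot: [-180.0, 0.0, 100.6]
ft_force: [-0.1, -0.5, -0.4]
finger_gap: 0.3
grip_force: 0.0
time: 32.62
tool_pos: [549.4, 59.4, 117.6]
tcp_rot: [180.0, 0.0, 100.7]
ft_force: [-0.6, 0.1, 0.6]
finger_gap: 0.1
grip_force: 0.0
```

```bash
python3 -m handwheel '[[-1,0.1,0,0.1,0,0,0],[-1,0,0,0.1,0,0,0],[-1,0,0,0.1,0,0,0],[-1,0,0,0,0,0,0],[-1,0,0,0,0,0,0]]'
python3 -m handwheel '[[-1,0,0,0.1,0,0,0],[-1,0,0,0.1,0,0,0],[-1,0,0,0,0,0,0],[-1,0,0,0,0,0,0]]'
python3 -m handwheel '[[-1,0,0,0.1,0,0,0],[-1,0,0,0.1,0,0,0],[-1,0,0,0,0,0,0],[-1,0,0,0,0,0,0]]'
```

```text
time: 33.03
tool_pos: [548.9, 60.3, 114.2]
tcp_rot: [-180.0, -0.0, 100.7]
ft_force: [-0.3, -0.7, 0.4]
finger_gap: -0.3
grip_force: 0.0
time: 33.37
tool_pos: [549.0, 60.3, 112.3]
tcp_rot: [-180.0, -0.0, 100.7]
ft_force: [0.5, -0.1, 0.2]
finger_gap: 0.1
grip_force: 0.0
time: 33.7
tool_pos: [549.0, 60.3, 110.2]
tcp_rot: [-180.0, -0.0, 100.7]
ft_force: [0.5, 0.6, 0.1]
finger_gap: -0.2
grip_force: 0.0
```

```bash
python3 -m handwheel '[[-1,0,0,0.1,0,0,0],[-1,0,0,0.05,0,0,0],[-1,0,0,0,0,0,0],[-1,0,0,0,0,0,0]]'
python3 -m handwheel '[[-1,0,0,0.1,0,0,0],[-1,0,0,0.05,0,0,0],[-1,0,0,0,0,0,0],[-1,0,0,0,0,0,0]]'
python3 -m handwheel '[[-1,0,0,0.1,0,0,0],[-1,0,0,0.05,0,0,0],[-1,0,0,0,0,0,0],[-1,0,0,0,0,0,0]]'
```

```text
time: 34.03
tool_pos: [549.1, 60.3, 108.9]
tcp_rot: [180.0, 0.0, 100.7]
ft_force: [-0.1, 0.5, -0.1]
finger_gap: -0.0
grip_force: 0.1
time: 34.37
tool_pos: [549.5, 60.4, 108.2]
tcp_rot: [179.9, 0.0, 100.7]
ft_force: [-1.3, 0.1, 4.9]
finger_gap: -0.1
grip_force: 2.6
time: 34.7
tool_pos: [549.9, 60.3, 107.0]
tcp_rot: [179.9, 0.0, 100.7]
ft_force: [-0.9, -0.7, 7.0]
finger_gap: -0.4
grip_force: 3.3
```

```bash
python3 -m handwheel '[[-1,0,0,0.1,0,0,0],[-1,0,0,0.05,0,0,0],[-1,0,0,0,0,0,0],[-1,0,0,0,0,0,0]]'
python3 -m handwheel '[[-1,0,0,0.1,0,0,0],[-1,0,0,0.05,0,0,0],[-1,0,0,0,0,0,0],[-1,0,0,0,0,0,0]]'
python3 -m handwheel '[[-1,0,0,0.1,0,0,0],[-1,0,0,0,0,0,0],[-1,0,0,0,0,0,0]]'
```

```text
time: 35.03
tool_pos: [550.1, 60.2, 105.6]
tcp_rot: [179.9, 0.0, 100.7]
ft_force: [0.6, 0.2, 5.7]
finger_gap: 0.2
grip_force: 3.0
time: 35.37
tool_pos: [550.3, 60.0, 104.5]
tcp_rot: [179.8, 0.1, 100.7]
ft_force: [-0.6, -1.6, 8.9]
finger_gap: -0.0
grip_force: 4.5
time: 35.62
tool_pos: [550.4, 60.2, 103.5]
tcp_rot: [179.8, 0.0, 100.7]
ft_force: [0.4, -0.9, 7.1]
finger_gap: -0.1
grip_force: 3.7
```

```bash
python3 -m handwheel '[[-1,0,0,0.1,0,0,0],[-1,0,0,0.05,0,0,0],[-1,0,0,0,0,0,0],[-1,0,0,0,0,0,0]]'
python3 -m handwheel '[[-1,0,0,0.1,0,0,0],[-1,0,0,0.05,0,0,0],[-1,0,0,0,0,0,0],[-1,0,0,0,0,0,0]]'
python3 -m handwheel '[[-1,0,0,0.1,0,0,0],[-1,0,0,0.05,0,0,0],[-1,0,0,0,0,0,0],[-1,0,0,0,0,0,0]]'
```

```text
time: 35.95
tool_pos: [550.4, 60.2, 101.6]
tcp_rot: [179.8, 0.0, 100.7]
ft_force: [1.2, -0.9, 5.3]
finger_gap: -0.2
grip_force: 2.6
time: 36.28
tool_pos: [550.4, 60.2, 100.2]
tcp_rot: [179.8, 0.0, 100.7]
ft_force: [1.8, -0.5, 4.3]
finger_gap: -0.0
grip_force: 2.5
time: 36.62
tool_pos: [550.4, 60.2, 98.7]
tcp_rot: [179.8, 0.0, 100.7]
ft_force: [1.0, -0.4, 5.6]
finger_gap: -0.3
grip_force: 2.6
```

```bash
python3 -m handwheel '[[-1,0,-0.05,0.1,0,0,0],[-1,0,0,0.1,0,0,0],[-1,0,0,0.1,0,0,0],[-1,0,0,0.1,0,0,0],[-1,0,0,0,0,0,0],[-1,0,0,0,0,0,0]]'
python3 -m handwheel '[[-1,0,0,0.1,0,0,0],[-1,0,0,0.1,0,0,0],[-1,0,0,0.1,0,0,0],[-1,0,0,0,0,0,0],[-1,0,0,0,0,0,0]]'
python3 -m handwheel '[[-1,0,0,0.1,0,0,0],[-1,0,0,0.05,0,0,0],[-1,0,0,0,0,0,0],[-1,0,0,0,0,0,0]]'
```

```text
time: 37.12
tool_pos: [550.3, 60.2, 94.8]
tcp_rot: [179.8, 0.0, 100.7]
ft_force: [1.9, -0.1, 5.2]
finger_gap: -0.0
grip_force: 2.5
time: 37.53
tool_pos: [550.3, 60.2, 91.9]
tcp_rot: [179.8, 0.0, 100.7]
ft_force: [1.7, 0.1, 6.2]
finger_gap: 0.1
grip_force: 2.6
time: 37.87
tool_pos: [550.4, 60.2, 90.5]
tcp_rot: [179.8, 0.0, 100.7]
ft_force: [2.7, -0.7, 6.5]
finger_gap: -0.3
grip_force: 3.0
```

```bash
python3 -m handwheel '[[-1,0,0,0.1,0,0,0],[-1,0,0,0.1,0,0,0],[-1,0,0,0,0,0,0],[-1,0,0,0,0,0,0]]'
python3 -m handwheel '[[-1,0,0,0.1,0,0,0],[-1,0,0,0,0,0,0],[-1,0,0,0,0,0,0]]'
python3 -m handwheel '[[-1,0,0,0.1,0,0,0],[-1,0,0,0,0,0,0],[-1,0,0,0,0,0,0]]'
```

```text
time: 38.2
tool_pos: [550.4, 60.2, 88.5]
tcp_rot: [179.8, 0.0, 100.7]
ft_force: [2.9, -0.3, 6.0]
finger_gap: 0.1
grip_force: 2.8
time: 38.45
tool_pos: [550.3, 60.2, 87.5]
tcp_rot: [179.8, 0.0, 100.7]
ft_force: [2.3, -0.4, 6.5]
finger_gap: 0.0
grip_force: 3.0
time: 38.7
tool_pos: [550.4, 60.2, 86.5]
tcp_rot: [179.8, 0.0, 100.7]
ft_force: [2.2, 1.2, 5.9]
finger_gap: 0.4
grip_force: 3.1
```

```bash
python3 -m handwheel '[[-1,0,0,0.07,0,0,0],[-1,0,0,0,0,0,0],[-1,0,0,0,0,0,0]]'
python3 -m handwheel '[[-1,0,0,0.07,0,0,0],[-1,0,0,0,0,0,0],[-1,0,0,0,0,0,0]]'
python3 -m handwheel '[[-1,0,0,0.05,0,0,0],[-1,0,0,0,0,0,0],[-1,0,0,0,0,0,0]]'
```

```text
time: 38.95
tool_pos: [550.0, 60.2, 85.3]
tcp_rot: [179.8, 0.0, 100.7]
ft_force: [2.7, -0.2, 4.9]
finger_gap: -0.0
grip_force: 2.4
time: 39.2
tool_pos: [549.6, 60.2, 84.3]
tcp_rot: [179.9, 0.0, 100.7]
ft_force: [3.8, -0.2, 5.2]
finger_gap: -0.3
grip_force: 2.6
time: 39.45
tool_pos: [549.8, 60.2, 84.0]
tcp_rot: [179.9, 0.0, 100.7]
ft_force: [2.7, -0.2, 6.1]
finger_gap: 0.1
grip_force: 2.9
```

```bash
python3 -m handwheel '[[-1,0,0,0.06,0,0,0],[-1,0,0,0,0,0,0],[-1,0,0,0,0,0,0]]'
python3 -m handwheel '[[-1,0,0,0.06,0,0,0],[-1,0,0,0,0,0,0],[-1,0,0,0,0,0,0]]'
```

```text
time: 39.7
tool_pos: [549.9, 60.2, 83.6]
tcp_rot: [179.8, 0.0, 100.7]
ft_force: [3.1, -0.0, 7.3]
finger_gap: 0.7
grip_force: 3.8
time: 39.95
tool_pos: [549.9, 60.2, 83.3]
tcp_rot: [179.8, 0.0, 100.7]
ft_force: [2.3, -1.6, 10.5]
finger_gap: 0.2
grip_force: 4.9
```

The end stop is engaging at 10 N, which is 2 mm past the force drop of the snap. Now I rise and check.

```bash
python3 -m handwheel '[[-1,0,0,-0.3,0,0,0],[-1,0,0,-0.5,0,0,0],[-1,0,0,-3,0,0,0],[-1,0,0,-3.5,0,0,0],[-1,0,0,-3,0,0,0],[-1,-3.8,0,0,0,0,0],[-1,-3.8,0,0,0,0,0],[-1,0,0,0,0,0,0],[-1,0,0,0,0,0,0],[-1,0,0,0,0,0,0],[-1,0,0,0,0,0,0]]'
python3 - <<'E'
from h import *
s=snapshot('wrist');save(s,'w8');st=sense();print(st['tool_pos'],st['tcp_rot'],st['ft_force'])
c=(549.7,60.7);K=np.array(s['intrinsics'])
for xx in(0,-9,12):
  out=''
  for y in np.arange(-36,36.5,1):
    if -26<y<26: continue
    a=np.radians(10.65);X=np.array([c[0]+xx*np.cos(a)-y*np.sin(a),c[1]+xx*np.sin(a)+y*np.cos(a),71])
    p=np.array(s['R'])@X+s['t'];q=p[:2]/p[2];q=q*(1+s['k1']*(q@q));u,v=(K@[*q,1])[:2]
    r,g,b=s['image'][int(round(v)),int(round(u))].astype(int); out+=' %d%s'%(y,'O' if r-b>60 else '.')
  print(xx,out)
i=s['image'].astype(int);m=((i[:,:,0]-i[:,:,2]>60)&(i[:,:,0]>130)&(i[:,:,1]>60)).astype(np.uint8)
m=cv2.morphologyEx(m,cv2.MORPH_CLOSE,np.ones((5,5),np.uint8))
k=max(cv2.findContours(m,0,2)[0],key=cv2.contourArea)[:,0]
print(cv2.minAreaRect(np.array([onz(s,p,71)[:2] for p in k],np.float32)))
t=snapshot('top');print([(a['location'],a['conf']) for a in place_of(t,'beaker')[:1]])
E
```

```text
time: 40.87
tool_pos: [561.8, -13.6, 183.9]
tcp_rot: [-179.9, -0.1, 100.7]
ft_force: [0.4, 0.2, -0.3]
finger_gap: 0.0
grip_force: 0.0
[561.9849937  -13.39977216 184.09538095] [-1.79918393e+02 -4.40784724e-02  1.00716352e+02] [-0.72492318  0.09798235 -0.23352583]
0  -36. -35. -34. -33. -32. -31. -30. -29O -28O -27O -26O 26O 27O 28O 29O 30. 31. 32. 33. 34. 35. 36.
-9  -36. -35. -34. -33. -32. -31. -30. -29O -28O -27O -26O 26O 27O 28O 29O 30. 31. 32. 33. 34. 35. 36.
12  -36. -35. -34. -33. -32. -31O -30O -29O -28O -27O -26O 26O 27O 28O 29O 30O 31O 32. 33. 34. 35. 36.
((548.8826293945312, 60.08173751831055), (30.396211624145508, 63.13916778564453), 11.408927917480469)
[([732.6, -228.3, -0.9], 0.71)]
```

Both lips cover orange at ±29 in the middle, and the corners beside them show out to ±31.5. The beaker has not moved and the arm is clear.

```bash
python3 -c "
from bench import hand_in; print(hand_in())"
```

```text
the job is handed in; nothing more can be done
None
```

I loaded both cassettes and handed the job in at about 41 s: blue is below, orange is on top, and the wrist camera showed both lips shut over each. The push force read about 21 N for a moment on blue, and about 21 N again when orange caught on the mouth of the magazine. Bottoming out on the end stop took only about 10 N, and the beaker was not moved.

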